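Seat a keyed coupling half on a gearmotor shaft

ROBOT

A 6-joint arm with a two-finger parallel gripper is mounted at the origin on a cart in front of the work surface, level with it; the furniture and walls round the work are solid. World frame = base frame: x ahead of the robot, y to its left, z up, the work surface at z = 0. Lengths are in m, angles in rad, forces in N, time in s.
With the tool pointing down it reaches from about 0.25 to 0.725 m from the base axis. Payload 4 kg.
Tool frame: the origin (TCP) lies midway between the tips of the shut fingers; the grasp point (between the pads) lies 19 mm behind it; z points along the fingers, y is the line along which they close (so a half turn about z gives the same grasp; the last joint's range is limited). The gripper opens to 85 mm and grips with 20 to 120 N. Pads are 22 mm wide; open, the fingers measure 114 mm over their backs; the gripper's body (76 mm by 85 mm) begins 54 mm behind the grasp point. The pads swing forward as they close: fully open they stand 13 mm farther back than shut.
Start: joints at [1.123, 0.241, 0.005, 1.335, 0, 1.571], TCP at [0.216, 0.451, 0.2] pointing down, gripper open.
Joint ranges: [-2.72, 2.72], [-1.05, 1.87], [-1.09, 1.28], [-1.99, 2.15], [-1.42, 1.44], [-3.14, 3.14]. Speed limits (rad/s): [2.79, 2.79, 3.14, 3.14, 3.14, 3.14].

INTERFACE

Orientations are given as a unit quaternion [x, y, z, w].
In Python, from workcell import bot, camera, job_done gives the robot as it stands.
- The arm moves only by the tool carry_out, never from a script. Its argument "plan" is a list of rows, each an object of numbers: "dx", "dy", "dz": the shift along the tool's x, y, z in mm; "twist": the turn about the tool's z in degrees; "fingers": the closure, from -1 (fully open) to 1 (shut). In form: [{"dx": .., "dy": .., "dz": .., "twist": .., "fingers": ..}, ...]. A call has exactly 5 rows; each row is the pose to reach, as a shift and turn from the pose commanded when the call began, along the tool's axes at that moment; what a row does not reach only later rows make up. A row lasts 1/12 s, in which the tool goes at most 41.7 mm and 7.16 degrees, less where a joint would pass 70% of its speed; a pose out of reach is approached as far as the arm can. A call with a gripper value outside its range is refused whole. The fingers move at their own pace and stop on an object; the grip force is fixed at half the most. Time passes only in rows, so rows that repeat a pose let the fingers close, or fill a call up. It gives the time, the measured TCP pose, the force, the opening and the grip force at its end, in the units of the state.
- bot.get_obs(): the state, without advancing time (a new reading comes with each control period).
- camera(name): name is "side" or "top" or "wrist"; returns a dict with "image" (384x512x3 uint8, red, green, blue), "intrinsics" (3x3 intrinsics, pixels), "eye" and "attitude" of the camera in the world. Camera axes: x right, y down, z forward; pixel columns grow to the right and rows downward; lengths in m; the calibration is good to about 2 mm. A picture is of the moment at which its call begins. There is no depth.
- job_done(): hands the job in; it is judged then, once.
The state is a dict: "clock": time; "joint_pos": joint angles; "joint_vel": joint speeds; "tau": joint torques, N m; "eef_pos": TCP position; "tool_rot": TCP orientation; "ft_force": force on the tool from outside, world axes, zero at the start; "ft_torque": the same for the moment, N m; "grip_width": finger opening in m; "grasp_force": force on a finger pad.
Only numpy, scipy, OpenCV 4.12 (cv2) and the standard library are available. Lean on these libraries where they do the work, as an engineer would, in place of code of your own. Each camera call takes 0.05 s, during which the arm holds its last target. There are 200 camera calls.

TASK

The silver coupling half has been slipped over the upright shaft of the blue gearmotor, but it is still sitting up on the end of the hidden shaft key. Turn it round on the shaft (a gentle push on one of its claws is enough) until its keyway finds the key and it drops; stop pushing as soon as it catches, for it must not be forced or gripped hard. Then press it down evenly past the ball catches until it sits fully home and level on the shaft shoulder, and leave the other coupling half standing.

Things in the scene. Friction and masses are not known exactly. Their poses are not given: they have to be found in the camera images.
- coupling_half: the part to seat: bright steel-grey hub, 88 mm diameter (too wide for the gripper), about 0.6 kg. Origin: centre of its underside, z up the bore. Boss 44 mm high, two claws 26 mm higher (70 in all). 25.5 mm bore with one 10.5 mm keyway on its +x side. At the start it rests on the key, its underside about 27 mm above the shoulder, leaning up to 4 degrees with the play; it turns either way
- claw_a (a point): middle of the top face of the claw on the coupling half's +y side, 34 mm from the bore axis, 70 mm above the underside. A claw is a 60 degree arc from 24 to 43 mm radius, 26 mm tall, with flat end faces. The two gaps between the claws span 120 degrees, open above and outwards, floor at 44 mm. A sideways push of 1 to 3 N on a claw's end face turns the loose hub
- claw_b (a point): the same point of the other claw, on the -y side. Turn needed until the keyway meets the key: 40 to 320 degrees clockwise seen from above, or the rest of the circle the other way
- shoulder (a point): point on the shaft axis at the shoulder where the underside of the coupling half must finally rest, 78 mm above the bench; z up. The key is hidden: 8 mm wide, round top end 28 mm above here, pointing anywhere within 65 degrees of the gearmotor's +x. Once dropped over the key, the hub rests on three sprung ball catches, 12 to 21 mm up; a straight press of 10 to 20 N snaps it home
- shaft_end (a point): top end of the shaft, on its axis, 68 mm above the shoulder, inside the bore at the start. 24 mm thick steel, kept from turning by the self-locking worm: when the keyway has dropped over the key (by 6 to 15 mm) the coupling half turns no further and a push on a claw meets a stop; over 60 N from the fingers counts as forcing it
- gearmotor: blue worm gearmotor, shaft up, fixed. Origin on the bench under the shaft. Gearbox 100 x 100 mm on a 128 mm square foot; round bell wall, 107 mm diameter, rim 108 mm above the bench. Grey motor (88 mm diameter) reaches 201 mm from the shaft along +y, its terminal box 116 mm high
- mate_half: the other coupling half with an orange star in it, 88 mm diameter, 70 mm high, standing loose on the bench; origin: centre of its underside. Not needed now, leave it standing
Things that resemble listed ones, but are neither listed nor needed, are in the scene too. What is shaped like the coupling_half but green, red or yellow is not meant.

How it is judged:
On the way:
1. the coupling half has dropped over the key: its underside is less than 23.5 mm above the shoulder (z of coupling_half in the frame of shoulder below 0.0235 m), for 0.2 s.
At the end, for the whole second after the job is handed in: The underside of the coupling half is within 2 mm of the shaft shoulder, on the shaft axis within 3 mm, level within 2.3 degrees and at rest; the other half still stands upright (z of coupling_half in the frame of shoulder between -0.002 and 0.002 m and horizontal distance between coupling_half and shoulder below 0.003 m and angle between coupling_half's own z axis and vertical below 0.04 rad and linear speed of coupling_half below 0.01 m/s and angle between mate_half's own z axis and vertical below 0.1 rad); the robot touches nothing.
It fails at once if the fingers push the coupling half with more than 60 N (contact force between the fingers and coupling_half above 60 N).
It fails at once if the other coupling half is knocked over (angle between mate_half's own z axis and vertical above 0.5 rad).
It also fails if it takes over 58 s, if anything falls off the work surface, if the arm or the gripper's body presses on something with over 40 N, if the wrist force passes 120 N, or if a joint passes its speed limit or range.

## Working session

There is one attempt and no reset: what is moved stays moved. The work goes in short steps, Python scripts to look and compute and a tool call to move; the robot and the scene stay as the last step left them, time stands still between calls to the robot, and variables do not carry over. Pictures are saved under pics/ and viewed, at most 10 in all, crops included, and the job is handed in when it is done.

Besides the shell and the picture viewer there is one more tool, called after "Call:" in YAML: its name, and indented under it one key for each argument. carry_out: Moves the arm, as the interface text tells. Its arguments: {"type":"object","properties":{"plan":{"type":"array","items":{"type":"object","properties":{"dx":{"type":"number"},"dy":{"type":"number"},"dz":{"type":"number"},"twist":{"type":"number"},"fingers":{"type":"number"}}}}},"required":["plan"]}

```bash
mkdir -p pics; cat > h.py <<'E'
import numpy as np, cv2
from workcell import bot, camera, job_done
from scipy.spatial.transform import Rotation as R
def cam(n):
    c=camera(n); a=np.array(c["attitude"],float)
    c["R"]=a if a.shape==(3,3) else R.from_quat(a).as_matrix()
    c["K"]=np.array(c["intrinsics"]); c["eye"]=np.array(c["eye"]); return c
def ray(c,u,v,z):
    d=c["R"]@np.linalg.inv(c["K"])@[u,v,1]; return c["eye"]+d*(z-c["eye"][2])/d[2]
def proj(c,p):
    q=c["K"]@c["R"].T@(np.array(p)-c["eye"]); return q[:2]/q[2]
def save(c,n,box=None,s=1):
    im=c["image"][:,:,::-1]
    if box: im=im[box[1]:box[3],box[0]:box[2]]
    cv2.imwrite("pics/"+n,cv2.resize(im,None,fx=s,fy=s,interpolation=cv2.INTER_CUBIC))
E
python3 - <<'E'
from h import *
a=cam("top");b=cam("side")
im=np.hstack([a["image"],b["image"]])[:,:,::-1]
cv2.imwrite("pics/1.png",cv2.resize(np.vstack([a["image"],b["image"]])[:,:,::-1],None,fx=.78,fy=.78,interpolation=cv2.INTER_AREA))
save(a,"top.png",None,1.5)
for c in(a,b): print(c["attitude"],c["eye"],c["K"])
o=bot.get_obs(); print({k:np.round(v,3) for k,v in o.items()})
E
```

```text
[ 0.71424185 -0.69679761  0.0473019  -0.04576251] [0.46040233 0.039194   0.98520533] [[363.80960211   0.         255.30924021]
 [  0.         363.80960211 193.24137825]
 [  0.           0.           1.        ]]
[-0.12448534  0.87629686 -0.45964249  0.07304793] [0.35040033 0.71447401 0.62600243] [[390.60245041   0.         259.88527589]
 [  0.         390.60245041 194.01729626]
 [  0.           0.           1.        ]]
{'clock': np.float64(0.1), 'joint_pos': array([1.123, 0.241, 0.004, 1.335, 0.   , 1.571]), 'joint_vel': array([-0.001, -0.002,  0.004,  0.001, -0.001, -0.001]), 'tau': array([ 1.0000e-03, -3.7314e+01,  2.5301e+01,  1.1000e-02,  0.0000e+00,
        0.0000e+00]), 'eef_pos': array([0.216, 0.45 , 0.199]), 'tool_rot': array([ 0.222,  0.975, -0.001, -0.   ]), 'ft_force': array([-1.347,  0.889,  0.53 ]), 'ft_torque': array([ 0.001,  0.005, -0.003]), 'grasp_force': np.float64(0.0), 'grip_width': np.float64(0.085)}
```

View pics/1.png

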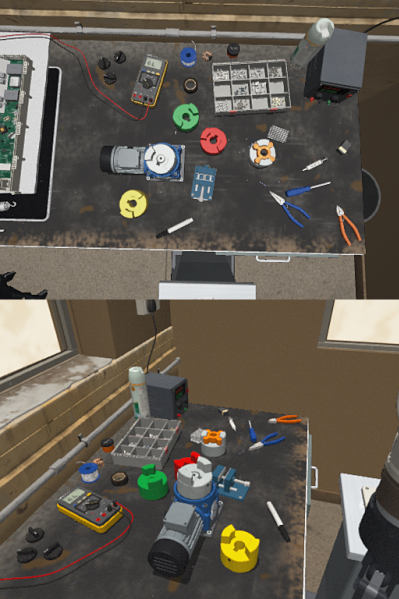

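The top view (upper half) shows the silver hub on the blue gearmotor at about (162,158) of the shrunken picture. Green (186,116), red (212,141) and yellow (132,204) hubs are decoys, and the orange-star mate stands at (262,152). The only silver one on the blue motor fits; I'll confirm it in an enlarged crop.

```bash
python3 - <<'E'
from h import *
a=cam("top");b=cam("side")
ia=a["image"][160:250,120:260,::-1]; ib=b["image"][190:320,170:330,::-1]
ia=cv2.resize(ia,(780,501),interpolation=cv2.INTER_CUBIC)[:, :]
ib=cv2.resize(ib,(640,520),interpolation=cv2.INTER_CUBIC)
cv2.imwrite("pics/2.png",ia);cv2.imwrite("pics/3.png",ib)
for n in(a,):
    for uv in [(208,203),(336,196)]: print(uv,ray(n,*uv,.15))
E
```

```text
(208, 203) [0.54563804 0.14725887 0.15      ]
(336, 196) [ 0.56928532 -0.14820242  0.15      ]
```

View pics/2.png

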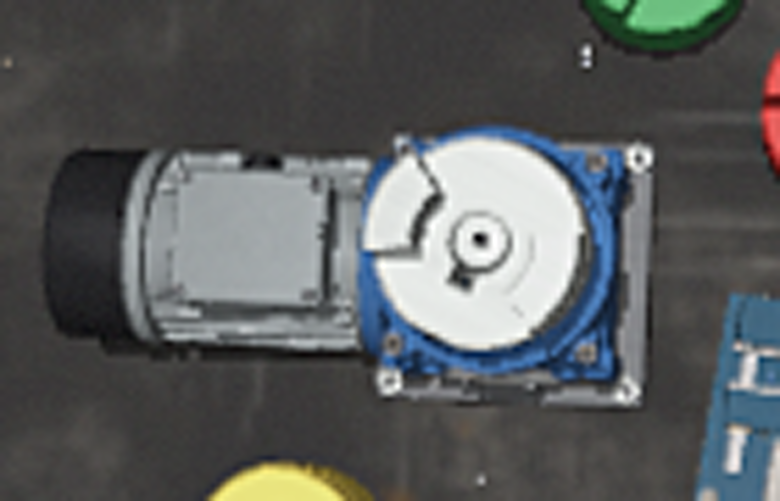

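View pics/3.png

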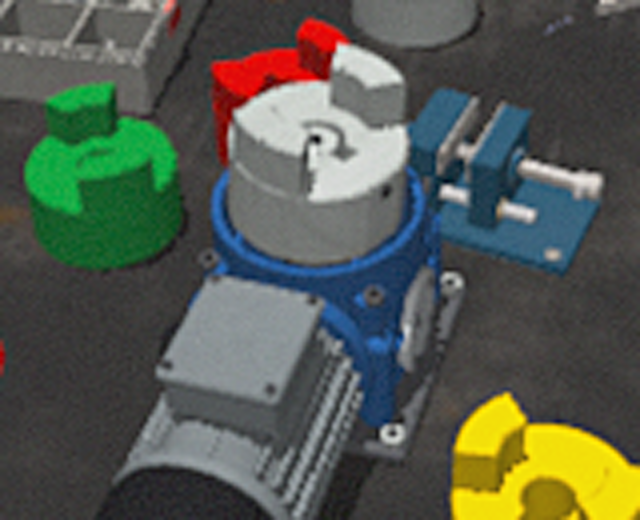

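The silver hub on the blue motor is confirmed. In the top crop the shaft end is at (480,240), its keyway notch at (460,277) (toward −x/+y) and claw_b at (405,210). In the side crop the shaft end is at (316,139).

```bash
python3 - <<'E'
from h import *
a=cam("top");b=cam("side")
f=lambda u,v:(120+u/5.571,160+v/5.571)
print(ray(a,*f(480,240),.146), ray(b,170+316/4,190+139/4,.146))
S=ray(a,*f(480,240),.146)
k=ray(a,*f(460,278),.149)-S; c=ray(a,*f(403,208),.175)-S
m1=ray(a,*f(330,310),.116); m2=ray(a,*f(328,190),.116);m3=ray(a,*f(180,300),.116);m4=ray(a,*f(180,190),.116)
an=lambda d:np.degrees(np.arctan2(d[1],d[0]))
print("key",an(k),"clawb",an(c),np.hypot(*c[:2]),"motor",an(m3-m1),an(m4-m2))
# feet bolts in top crop
P=[ray(a,*f(*q),.012) for q in [(638,157),(627,390),(390,382)]]
print(P,an(P[0]-P[1]),an(P[2]-P[1]), (P[0]+P[2])/2)
E
```

```text
[0.54575352 0.15202813 0.146     ] [0.54604933 0.15446436 0.146     ]
key 156.17787774151194 clawb 71.54372613154388 0.02910140405188001 motor 87.60518524894546 91.43052538138568
[array([0.60173203, 0.09516064, 0.012     ]), array([0.48913474, 0.09681713, 0.012     ]), array([0.49015411, 0.21014224, 0.012     ])] -0.842849612340018 89.48463340801885 [0.54594307 0.15265144 0.012     ]
```

Call:
carry_out:
  plan:
    - {"dx": -38,"dy": -11,"dz": 0,"twist": 0,"fingers": -0.25}
    - {"dx": -77,"dy": -22.5,"dz": 0,"twist": 0,"fingers": -0.25}
    - {"dx": -115,"dy": -33.5,"dz": 0,"twist": 0,"fingers": -0.25}
    - {"dx": -153,"dy": -45,"dz": 0,"twist": 0,"fingers": -0.25}
    - {"dx": -191,"dy": -56,"dz": 0,"twist": 0,"fingers": -0.25}

```text
clock: 0.72
eef_pos: [0.3653, 0.3162, 0.2]
tool_rot: [0.222, 0.975, 0.0, 0.0]
ft_force: [1.4, 0.5, -0.5]
grip_width: 0.0531
grasp_force: 0.0
```

Call:
carry_out:
  plan:
    - {"dx": -38,"dy": -11,"dz": 0,"twist": 0,"fingers": -0.25}
    - {"dx": -77,"dy": -22.5,"dz": 0,"twist": 0,"fingers": -0.25}
    - {"dx": -115,"dy": -33.5,"dz": 0,"twist": 0,"fingers": -0.25}
    - {"dx": -153,"dy": -45,"dz": 0,"twist": 0,"fingers": -0.25}
    - {"dx": -191,"dy": -56,"dz": 0,"twist": 0,"fingers": -0.25}

```text
clock: 1.13
eef_pos: [0.5135, 0.1827, 0.2]
tool_rot: [0.222, 0.975, 0.0, 0.0]
ft_force: [0.2, 1.1, 0.7]
grip_width: 0.0535
grasp_force: 0.0
```

Call:
carry_out:
  plan:
    - {"dx": -22,"dy": -6,"dz": 0,"twist": -7,"fingers": -0.25}
    - {"dx": -44,"dy": -12.5,"dz": 0,"twist": -14,"fingers": -0.25}
    - {"dx": -44,"dy": -12.5,"dz": 0,"twist": -21,"fingers": -0.25}
    - {"dx": -44,"dy": -12.5,"dz": 0,"twist": -28,"fingers": -0.25}
    - {"dx": -44,"dy": -12.5,"dz": 0,"twist": -35,"fingers": -0.25}

```text
clock: 1.55
eef_pos: [0.5469, 0.1532, 0.1994]
tool_rot: [-0.084, 0.996, -0.0, -0.0]
ft_force: [-0.3, 0.3, -0.3]
grip_width: 0.0534
grasp_force: 0.0
```

Call:
carry_out:
  plan:
    - {"twist": -7,"fingers": -0.25,"dx": 0,"dy": 0,"dz": 0}
    - {"twist": -14,"fingers": -0.25,"dx": 0,"dy": 0,"dz": 0}
    - {"twist": -21,"fingers": -0.25,"dx": 0,"dy": 0,"dz": 0}
    - {"twist": -28,"fingers": -0.25,"dx": 0,"dy": 0,"dz": 0}
    - {"twist": -35,"fingers": -0.25,"dx": 0,"dy": 0,"dz": 0}

```text
clock: 1.97
eef_pos: [0.5465, 0.1539, 0.1997]
tool_rot: [-0.38, 0.925, 0.0, -0.0]
ft_force: [0.4, -0.5, 0.2]
grip_width: 0.0533
grasp_force: 0.0
```

Call:
carry_out:
  plan:
    - {"twist": -7,"fingers": -0.25,"dx": 0,"dy": 0,"dz": 0}
    - {"twist": -14,"fingers": -0.25,"dx": 0,"dy": 0,"dz": 0}
    - {"twist": -14,"fingers": -0.25,"dx": 0,"dy": 0,"dz": 0}
    - {"twist": -14,"fingers": -0.25,"dx": 0,"dy": 0,"dz": 0}
    - {"twist": -14,"fingers": -0.25,"dx": 0,"dy": 0,"dz": 0}

```text
clock: 2.38
eef_pos: [0.5465, 0.154, 0.1998]
tool_rot: [-0.486, 0.874, 0.0, -0.0]
ft_force: [0.3, 0.6, 0.5]
grip_width: 0.0531
grasp_force: 0.0
```

```bash
python3 - <<'E'
from h import *
o=bot.get_obs(); print(np.round(o["joint_pos"],3), R.from_quat(o["tool_rot"]).as_matrix()[:,1])
b=cam("side"); w=cam("wrist")
ib=cv2.resize(b["image"][150:300,170:330,::-1],(420,394),interpolation=cv2.INTER_CUBIC)
iw=cv2.resize(w["image"][:,:,::-1],(378,284))
c=np.zeros((394,798,3),np.uint8); c[:,:420]=ib; c[:284,420:]=iw
cv2.imwrite("pics/4.png",c)
E
```

```text
[ 0.275  0.377  0.194  1.388 -0.    -0.741] [-8.49855083e-01  5.27016424e-01  1.63828184e-04]
```

View pics/4.png

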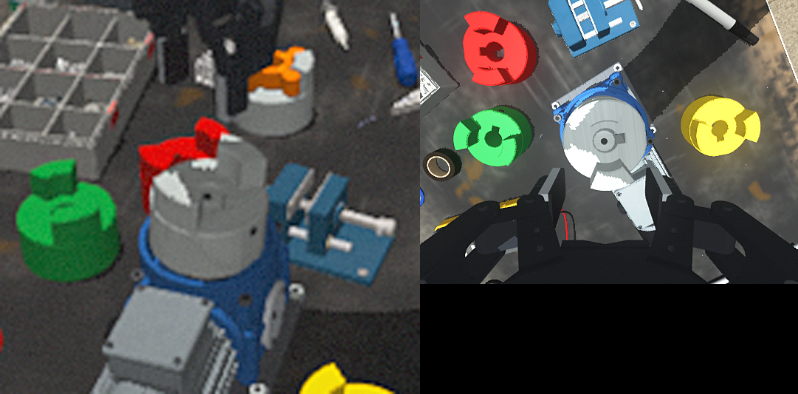

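The side view has the fingers at (175,70) and (235,100), straddling the hub axis. In the wrist view both fingers line up with the claw gaps, and the keyway at (617,140) lies along the closing line. Now I'll descend into the gaps.

Call:
carry_out:
  plan:
    - {"dx": 0,"dy": 0,"dz": 12,"twist": 0,"fingers": -0.25}
    - {"dx": 0,"dy": 0,"dz": 24,"twist": 0,"fingers": -0.25}
    - {"dx": 0,"dy": 0,"dz": 34,"twist": 0,"fingers": -0.25}
    - {"dx": 0,"dy": 0,"dz": 41,"twist": 0,"fingers": -0.25}
    - {"dx": 0,"dy": 0,"dz": 45,"twist": 0,"fingers": -0.25}

```text
clock: 2.9
eef_pos: [0.5459, 0.1538, 0.1536]
tool_rot: [-0.487, 0.873, 0.0, -0.001]
ft_force: [-0.3, 0.1, -0.9]
grip_width: 0.0535
grasp_force: 0.0
```

Call:
carry_out:
  plan:
    - {"dx": 0,"dy": 0,"dz": 0,"twist": 5,"fingers": -0.25}
    - {"dx": 0,"dy": 0,"dz": 0,"twist": 10,"fingers": -0.25}
    - {"dx": 0,"dy": 0,"dz": 0,"twist": 15,"fingers": -0.25}
    - {"dx": 0,"dy": 0,"dz": 0,"twist": 20,"fingers": -0.25}
    - {"dx": 0,"dy": 0,"dz": 0,"twist": 25,"fingers": -0.25}

```text
clock: 3.32
eef_pos: [0.5468, 0.1541, 0.1551]
tool_rot: [-0.285, 0.959, -0.0, 0.0]
ft_force: [0.7, -0.0, 0.1]
grip_width: 0.0536
grasp_force: 0.0
```

Call:
carry_out:
  plan:
    - {"dx": 0,"dy": 0,"dz": 0,"twist": 4,"fingers": -0.25}
    - {"dx": 0,"dy": 0,"dz": 0,"twist": 8,"fingers": -0.25}
    - {"dx": 0,"dy": 0,"dz": 0,"twist": 12,"fingers": -0.25}
    - {"dx": 0,"dy": 0,"dz": 0,"twist": 16,"fingers": -0.25}
    - {"dx": 0,"dy": 0,"dz": 0,"twist": 20,"fingers": -0.25}

```text
clock: 3.73
eef_pos: [0.5468, 0.1541, 0.1552]
tool_rot: [-0.114, 0.993, 0.0, 0.0]
ft_force: [-0.0, 0.1, -0.6]
grip_width: 0.0531
grasp_force: 0.0
```

```bash
cat > chk.py <<'E'
from h import *
import sys
o=bot.get_obs(); print(np.round(o["clock"],2),"j6",np.round(o["joint_pos"][5],3),"F",np.round(o["ft_force"],1),"T",np.round(o["ft_torque"],3))
b=cam("side")["image"]
np.save("side_%s.npy"%sys.argv[1],b)
# lower edge of the steel hub against the blue bell, central columns
hsv=cv2.cvtColor(b,cv2.COLOR_RGB2HSV)
blue=cv2.inRange(hsv,(100,120,30),(125,255,255))
r=[]
for u in range(232,264,2):
    v=np.where(blue[225:290,u])[0]
    r.append(225+v[0] if len(v) else -1)
print("blue top row",r)
E
python3 chk.py a; python3 - <<'E'
from h import *
b=np.load("side_a.npy"); w=cam("wrist")
ib=cv2.resize(b[190:280,190:310,::-1],(420,315),interpolation=cv2.INTER_CUBIC)
iw=cv2.resize(w["image"][100:360,150:450,::-1],(378,328))
c=np.zeros((328,798,3),np.uint8); c[:315,:420]=ib; c[:328,420:]=iw
cv2.imwrite("pics/5.png",c)
E
```

```text
3.73 j6 0.046 F [-0.   0.1 -0.6] T [ 0.008 -0.003 -0.059]
blue top row [np.int64(251), np.int64(253), np.int64(254), np.int64(255), np.int64(255), np.int64(256), np.int64(256), np.int64(257), np.int64(257), np.int64(257), np.int64(257), np.int64(256), np.int64(256), np.int64(255), np.int64(255), np.int64(253)]
```

View pics/5.png

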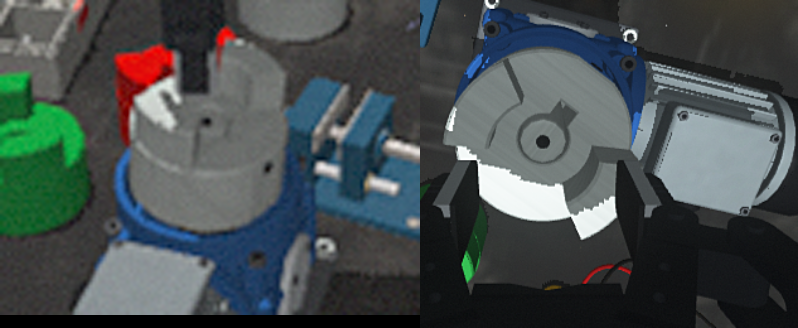

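```bash
python3 - <<'E'
from h import *
w=cam("wrist"); o=bot.get_obs(); M=R.from_quat(o["tool_rot"]).as_matrix(); p=np.array(o["eef_pos"])
print(w["eye"]-p, M.T@(w["eye"]-p), M.T@w["R"])
f=lambda q:((q-[150,100])*1.26+[420,0]).round()
for z in(.145,.16,.175): print(z,f(proj(w,[.546,.1525,z])))
for y in(-.0267,.0267):
  for x in (-.011,.011):
    for z in(0,-.015): print(y,x,z,f(proj(w,p+M@[x,y,z])))
E
```

```text
[-0.06564686 -0.01430258  0.17419096] [ 0.06709165  0.00132547 -0.17422261] [[-1.13907878e-03 -9.64170161e-01 -2.65282119e-01]
 [ 9.99999249e-01 -1.21846780e-03  1.34695741e-04]
 [-4.53107335e-04 -2.65281767e-01  9.64170825e-01]]
0.145 [541. 139.]
0.16 [541. 150.]
0.175 [540. 163.]
-0.0267 -0.011 0 [489. 170.]
-0.0267 -0.011 -0.015 [484. 184.]
-0.0267 0.011 0 [487. 127.]
-0.0267 0.011 -0.015 [482. 137.]
0.0267 -0.011 0 [599. 170.]
0.0267 -0.011 -0.015 [604. 184.]
0.0267 0.011 0 [601. 127.]
0.0267 0.011 -0.015 [605. 137.]
```

```bash
python3 - <<'E'
from h import *
w=cam("wrist"); o=bot.get_obs(); M=R.from_quat(o["tool_rot"]).as_matrix(); p=np.array(o["eef_pos"])
s=3.2; x0,y0=145,100
im=cv2.resize(w["image"][y0:y0+185,x0:x0+245,::-1],None,fx=s,fy=s,interpolation=cv2.INTER_CUBIC)
im=cv2.convertScaleAbs(im,alpha=1.5,beta=30)
for z,c in((0,(0,0,255)),(-.01,(0,255,0)),(-.02,(255,0,255)),(-.03,(255,255,0))):
  for y in(-.0267,.0267):
    a,b=[tuple(int(k) for k in (proj(w,p+M@[x,y,z])-[x0,y0])*s) for x in(-.011,.011)]
    cv2.line(im,a,b,c,1)
cv2.imwrite("pics/6.png",im)
E
```

```text
(no output)
```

View pics/6.png

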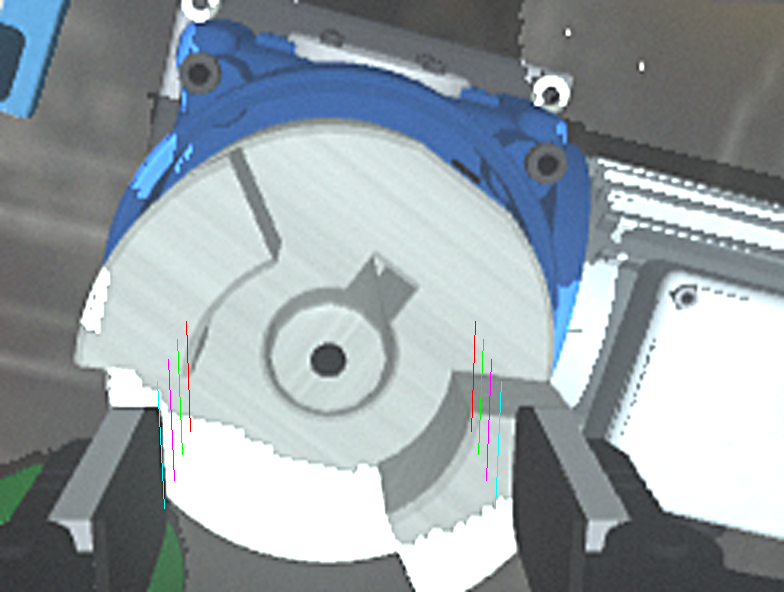

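```bash
python3 - <<'E'
from h import *
b=cam("side"); o=bot.get_obs(); M=R.from_quat(o["tool_rot"]).as_matrix(); p=np.array(o["eef_pos"])
for y in(-.034,.034):
  for z in(0,-.01,-.02,-.03,-.04): print(y,z,proj(b,p+M@[0,y,z]).round(1))
g=b["image"].max(2)
for u in range(240,256,3): print(u,g[196:236,u])
E
```

```text
-0.034 0 [249.9 210.4]
-0.034 -0.01 [249.8 206.3]
-0.034 -0.02 [249.7 202.3]
-0.034 -0.03 [249.5 198.1]
-0.034 -0.04 [249.4 193.9]
0.034 0 [247.2 232.3]
0.034 -0.01 [247.  228.1]
0.034 -0.02 [246.8 223.9]
0.034 -0.03 [246.6 219.6]
0.034 -0.04 [246.5 215.3]
240 [ 43  36  34  35  46  49  37  38  78 119 124 136 145 130 119 120 144 157
 153 147 164 219 223 163  98 103 104  93 133 138 103 116 113 111 117 117
 116 115 118 117]
243 [ 36  34  34  47  38  52  43  46  36  40  42  33  33  36  38  36  38  35
  33  28  53 100 109 101 106 103 101 109 108 107 105 121 121 120 114 111
 118 117 118 115]
246 [ 39  41  36  47  54  51  49  45  36  36  33  35  37  38  36  45  39  29
  46  39  60 101 115 109 117 111 106 104 103  88  87  81  76  68  77  80
  89  89  91 103]
249 [ 37  45  43  39  42  40  42  35  41  52  63  54  60  57  61  59  66  50
  38  38  65 103 112 117 123 110 111  82  23  35  90 119 119 107 104 108
 103 106 108 111]
252 [ 37  38  42 123 195 223 181 113 119 124 121 115 118 117 112 104  89 101
 113 122 114 107 106 105 116 120 111 108 107 106 108 116 113 111 109 105
 108 106 112 111]
255 [ 56  82 162 235 235 160 117 117 106 110 119 125 122 117 113 116 117 118
 120 118 120 111 104 100 110 111 104  99  94  89  94  94  94 102 107 112
 112 106 111 111]
```

Both views put the fingertips about 37 mm behind the reported TCP, at z ≈ 0.192, so they are still above the claws. The hub has not moved. I'll turn back and go deeper.

Call:
carry_out:
  plan:
    - {"dx": 0,"dy": 0,"dz": 0,"twist": -7,"fingers": -0.25}
    - {"dx": 0,"dy": 0,"dz": 0,"twist": -14,"fingers": -0.25}
    - {"dx": 0,"dy": 0,"dz": 0,"twist": -21,"fingers": -0.25}
    - {"dx": 0,"dy": 0,"dz": 0,"twist": -28,"fingers": -0.25}
    - {"dx": 0,"dy": 0,"dz": 0,"twist": -35,"fingers": -0.25}

```text
clock: 4.4
eef_pos: [0.5466, 0.154, 0.155]
tool_rot: [-0.413, 0.911, -0.0, 0.0]
ft_force: [-0.4, -0.1, -0.2]
grip_width: 0.0534
grasp_force: 0.0
```

Call:
carry_out:
  plan:
    - {"dx": 0,"dy": 0,"dz": 4,"twist": -5,"fingers": -0.25}
    - {"dx": 0,"dy": 0,"dz": 12,"twist": -5,"fingers": -0.25}
    - {"dx": 0,"dy": 0,"dz": 18,"twist": -5,"fingers": -0.25}
    - {"dx": 0,"dy": 0,"dz": 22,"twist": -5,"fingers": -0.25}
    - {"dx": 0,"dy": 0,"dz": 24,"twist": -5,"fingers": -0.25}

```text
clock: 4.82
eef_pos: [0.5459, 0.1538, 0.1296]
tool_rot: [-0.448, 0.894, 0.0, -0.001]
ft_force: [0.1, -0.6, 0.0]
grip_width: 0.0538
grasp_force: 0.0
```

Call:
carry_out:
  plan:
    - {"dx": 0,"dy": 0,"dz": 2,"twist": 0,"fingers": -0.25}
    - {"dx": 0,"dy": 0,"dz": 4,"twist": 0,"fingers": -0.25}
    - {"dx": 0,"dy": 0,"dz": 6,"twist": 0,"fingers": -0.25}
    - {"dx": 0,"dy": 0,"dz": 8,"twist": 0,"fingers": -0.25}
    - {"dx": 0,"dy": 0,"dz": 10,"twist": 0,"fingers": -0.25}

```text
clock: 5.23
eef_pos: [0.5467, 0.1541, 0.1209]
tool_rot: [-0.449, 0.894, -0.0, 0.0]
ft_force: [-0.5, -0.5, -0.4]
grip_width: 0.0535
grasp_force: 0.0
```

Call:
carry_out:
  plan:
    - {"dx": 0,"dy": 0,"dz": 0,"twist": 5,"fingers": -0.25}
    - {"dx": 0,"dy": 0,"dz": 0,"twist": 10,"fingers": -0.25}
    - {"dx": 0,"dy": 0,"dz": 0,"twist": 15,"fingers": -0.25}
    - {"dx": 0,"dy": 0,"dz": 0,"twist": 18,"fingers": -0.25}
    - {"dx": 0,"dy": 0,"dz": 0,"twist": 21,"fingers": -0.25}

```text
clock: 5.65
eef_pos: [0.5459, 0.1541, 0.1208]
tool_rot: [-0.277, 0.961, 0.0, -0.001]
ft_force: [-2.1, 0.7, 1.1]
grip_width: 0.0535
grasp_force: 1.0
```

Call:
carry_out:
  plan:
    - {"dx": 0,"dy": 0,"dz": 0,"twist": 3,"fingers": -0.25}
    - {"dx": 0,"dy": 0,"dz": 0,"twist": 6,"fingers": -0.25}
    - {"dx": 0,"dy": 0,"dz": 0,"twist": 9,"fingers": -0.25}
    - {"dx": 0,"dy": 0,"dz": 0,"twist": 12,"fingers": -0.25}
    - {"dx": 0,"dy": 0,"dz": 0,"twist": 15,"fingers": -0.25}

```text
clock: 6.07
eef_pos: [0.5461, 0.1542, 0.121]
tool_rot: [-0.15, 0.989, 0.0, -0.0]
ft_force: [-1.8, 0.3, 0.6]
grip_width: 0.0534
grasp_force: 0.8
```

```bash
cat > look.py <<'E'
from h import *
import sys
w=cam("wrist"); o=bot.get_obs(); b=cam("side")
print(np.round(o["clock"],2),"j6",np.round(o["joint_pos"][5],3),"F",np.round(o["ft_force"],1),"T",np.round(o["ft_torque"],3))
iw=cv2.convertScaleAbs(cv2.resize(w["image"][100:285,145:390,::-1],None,fx=1.8,fy=1.8,interpolation=cv2.INTER_CUBIC),alpha=1.4,beta=25)
ib=cv2.resize(b["image"][190:280,200:290,::-1],(333,333),interpolation=cv2.INTER_CUBIC)
ib=cv2.copyMakeBorder(ib,0,0,0,0,cv2.BORDER_CONSTANT)
cv2.imwrite("pics/"+sys.argv[1],np.hstack([iw[:333],ib]))
np.save(sys.argv[1]+"_w.npy",w["image"])
E
python3 look.py 7.png
```

```text
6.12 j6 -0.024 F [-1.3  0.2  0.6] T [0.004 0.165 0.05 ]
```

View pics/7.png

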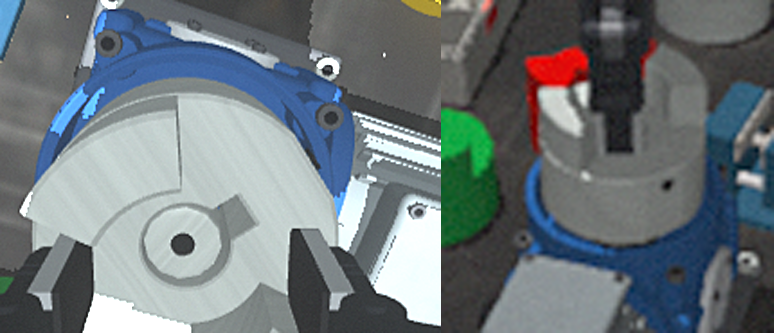

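The fingers are now in the gaps pushing on the claws. In the wrist view the keyway at (240,213) sits about 28° from the finger line, so the hub has turned about 25°. The key cannot be met in the next 50°, so I'll push on and then continue in small checked steps.

Call:
carry_out:
  plan:
    - {"dx": 0,"dy": 0,"dz": 0,"twist": 4,"fingers": -0.25}
    - {"dx": 0,"dy": 0,"dz": 0,"twist": 8,"fingers": -0.25}
    - {"dx": 0,"dy": 0,"dz": 0,"twist": 12,"fingers": -0.25}
    - {"dx": 0,"dy": 0,"dz": 0,"twist": 16,"fingers": -0.25}
    - {"dx": 0,"dy": 0,"dz": 0,"twist": 20,"fingers": -0.25}

```text
clock: 6.58
eef_pos: [0.5464, 0.1541, 0.1209]
tool_rot: [0.024, 1.0, 0.0, -0.0]
ft_force: [-1.0, -0.1, 1.4]
grip_width: 0.0534
grasp_force: 0.8
```

Call:
carry_out:
  plan:
    - {"dx": 0,"dy": 0,"dz": 0,"twist": 4,"fingers": -0.25}
    - {"dx": 0,"dy": 0,"dz": 0,"twist": 8,"fingers": -0.25}
    - {"dx": 0,"dy": 0,"dz": 0,"twist": 12,"fingers": -0.25}
    - {"dx": 0,"dy": 0,"dz": 0,"twist": 16,"fingers": -0.25}
    - {"dx": 0,"dy": 0,"dz": 0,"twist": 20,"fingers": -0.25}

```text
clock: 7.0
eef_pos: [0.5468, 0.1539, 0.1209]
tool_rot: [0.197, 0.98, -0.0, 0.0]
ft_force: [1.9, -1.5, -0.4]
grip_width: 0.0531
grasp_force: 0.9
```

```bash
cat > drop.py <<'E'
from h import *
w=cam("wrist")["image"]; o=bot.get_obs(); b=cam("side")["image"]
np.save("last_w.npy",w); np.save("last_s.npy",b)
r=np.load("7.png_w.npy"); g=lambda i:cv2.cvtColor(i,cv2.COLOR_RGB2GRAY)
ed=lambda i:cv2.magnitude(cv2.Sobel(g(i),5,1,0),cv2.Sobel(g(i),5,0,1)).clip(0,200).astype(np.float32)
out=[]
for n,(u0,u1,v0,v1) in dict(key=(263,292,204,238),claw=(228,254,155,210)).items():
    m=cv2.matchTemplate(ed(w)[v0-25:v1+25,u0-20:u1+20],ed(r)[v0:v1,u0:u1],cv2.TM_CCOEFF_NORMED)
    _,s,_,l=cv2.minMaxLoc(m); out.append((n,l[0]-20,l[1]-25,round(s,2)))
y=R.from_quat(o["tool_rot"]).as_matrix()[:,1]
print(out,"toolY",np.degrees(np.arctan2(y[1],y[0])).round(1),"F",np.round(o["ft_force"],1),"T",np.round(o["ft_torque"],2),"j6",np.round(o["joint_pos"][5],2),"t",o["clock"].round(1))
E
python3 drop.py
```

```text
Traceback (most recent call last):
  File "drop.py", line 11, in <module>
    print(out,"toolY",np.degrees(np.arctan2(y[1],y[0])).round(1),"F",np.round(o["ft_force"],1),"T",np.round(o["ft_torque"],2),"j6",np.round(o["joint_pos"][5],2),"t",o["clock"].round(1))
                                                                                                                                                                     ^^^^^^^^^^^^^^^^
AttributeError: 'float' object has no attribute 'round'
```

```bash
sed -i 's/o\["clock"\].round(1)/round(float(o["clock"]),1)/' drop.py; python3 drop.py
```

```text
[('key', -1, 0, 0.7), ('claw', -2, -3, 0.64)] toolY 67.5 F [ 0.  -0.6 -1.8] T [-0.08  0.03  0.02] j6 0.67 t 7.2
```

Call:
carry_out:
  plan:
    - {"dx": 0,"dy": 0,"dz": 0,"twist": 3,"fingers": -0.25}
    - {"dx": 0,"dy": 0,"dz": 0,"twist": 6,"fingers": -0.25}
    - {"dx": 0,"dy": 0,"dz": 0,"twist": 9,"fingers": -0.25}
    - {"dx": 0,"dy": 0,"dz": 0,"twist": 12,"fingers": -0.25}
    - {"dx": 0,"dy": 0,"dz": 0,"twist": 14,"fingers": -0.25}

```text
clock: 7.62
eef_pos: [0.5473, 0.1537, 0.121]
tool_rot: [0.315, 0.949, -0.0, 0.001]
ft_force: [2.0, -0.4, -0.8]
grip_width: 0.0534
grasp_force: 1.1
```

Call:
carry_out:
  plan:
    - {"dx": 0,"dy": 0,"dz": 0,"twist": 2,"fingers": -0.25}
    - {"dx": 0,"dy": 0,"dz": 0,"twist": 4,"fingers": -0.25}
    - {"dx": 0,"dy": 0,"dz": 0,"twist": 6,"fingers": -0.25}
    - {"dx": 0,"dy": 0,"dz": 0,"twist": 7,"fingers": -0.25}
    - {"dx": 0,"dy": 0,"dz": 0,"twist": 7,"fingers": -0.25}

```text
clock: 8.03
eef_pos: [0.5471, 0.1537, 0.121]
tool_rot: [0.371, 0.928, -0.0, 0.001]
ft_force: [1.2, -2.1, 0.3]
grip_width: 0.0534
grasp_force: 0.8
```

```bash
python3 drop.py
```

```text
[('key', 0, -1, 0.73), ('claw', -3, -3, 0.64)] toolY 46.4 F [ 1.4 -1.9  0.1] T [-0.32 -0.35  0.03] j6 1.04 t 8.1
```

Call:
carry_out:
  plan:
    - {"dx": 0,"dy": 0,"dz": 0,"twist": 2,"fingers": -0.25}
    - {"dx": 0,"dy": 0,"dz": 0,"twist": 4,"fingers": -0.25}
    - {"dx": 0,"dy": 0,"dz": 0,"twist": 6,"fingers": -0.25}
    - {"dx": 0,"dy": 0,"dz": 0,"twist": 7,"fingers": -0.25}
    - {"dx": 0,"dy": 0,"dz": 0,"twist": 7,"fingers": -0.25}

```text
clock: 8.55
eef_pos: [0.5468, 0.1537, 0.121]
tool_rot: [0.428, 0.904, -0.0, 0.0]
ft_force: [0.7, -1.4, 0.3]
grip_width: 0.0532
grasp_force: 1.1
```

```bash
python3 drop.py
```

```text
[('key', 0, 0, 0.77), ('claw', -2, -2, 0.69)] toolY 39.4 F [ 1.7 -2.3  0.8] T [-0.47 -0.3   0.08] j6 1.16 t 8.6
```

Call:
carry_out:
  plan:
    - {"dx": 0,"dy": 0,"dz": 0,"twist": 2,"fingers": -0.25}
    - {"dx": 0,"dy": 0,"dz": 0,"twist": 4,"fingers": -0.25}
    - {"dx": 0,"dy": 0,"dz": 0,"twist": 6,"fingers": -0.25}
    - {"dx": 0,"dy": 0,"dz": 0,"twist": 7,"fingers": -0.25}
    - {"dx": 0,"dy": 0,"dz": 0,"twist": 7,"fingers": -0.25}

```text
clock: 9.07
eef_pos: [0.5465, 0.1539, 0.1209]
tool_rot: [0.482, 0.876, -0.0, 0.0]
ft_force: [0.7, -2.8, 0.0]
grip_width: 0.0535
grasp_force: 1.2
```

```bash
python3 drop.py
```

```text
[('key', 1, 1, 0.75), ('claw', -1, -1, 0.71)] toolY 32.4 F [ 1.3 -3.7  0.3] T [-0.53 -0.26  0.05] j6 1.28 t 9.1
```

Call:
carry_out:
  plan:
    - {"dx": 0,"dy": 0,"dz": 0,"twist": 2,"fingers": -0.25}
    - {"dx": 0,"dy": 0,"dz": 0,"twist": 4,"fingers": -0.25}
    - {"dx": 0,"dy": 0,"dz": 0,"twist": 6,"fingers": -0.25}
    - {"dx": 0,"dy": 0,"dz": 0,"twist": 7,"fingers": -0.25}
    - {"dx": 0,"dy": 0,"dz": 0,"twist": 7,"fingers": -0.25}

```text
clock: 9.58
eef_pos: [0.546, 0.1544, 0.1206]
tool_rot: [0.534, 0.845, -0.0, -0.001]
ft_force: [-0.6, -0.9, -0.2]
grip_width: 0.0536
grasp_force: 0.3
```

```bash
python3 drop.py
```

```text
[('key', 2, 4, 0.7), ('claw', 2, 1, 0.69)] toolY 25.4 F [-0.4  0.3 -0.4] T [-0.12  0.04 -0.05] j6 1.4 t 9.6
```

```bash
python3 look.py 8.png
```

```text
9.73 j6 1.402 F [ 0.3 -1.  -1.1] T [-0.101  0.119  0.054]
```

View pics/8.png

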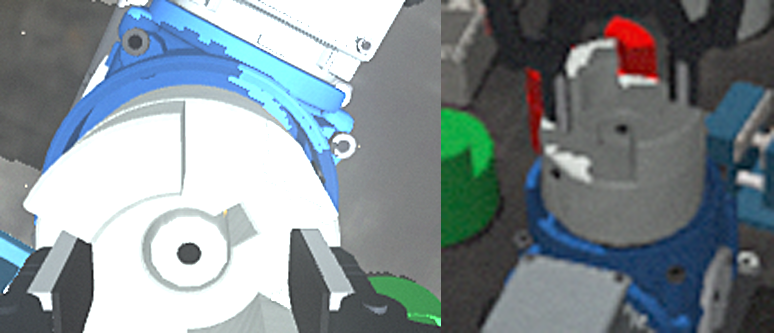

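Not dropped yet: the hub has only leaned over with the play (keyway at (238,225)). A tan speck at (226,211) inside the keyway may be the key, so I'll go on in smaller steps.

Call:
carry_out:
  plan:
    - {"dx": 0,"dy": 0,"dz": 0,"twist": 1,"fingers": -0.25}
    - {"dx": 0,"dy": 0,"dz": 0,"twist": 2,"fingers": -0.25}
    - {"dx": 0,"dy": 0,"dz": 0,"twist": 3,"fingers": -0.25}
    - {"dx": 0,"dy": 0,"dz": 0,"twist": 4,"fingers": -0.25}
    - {"dx": 0,"dy": 0,"dz": 0,"twist": 5,"fingers": -0.25}

```text
clock: 10.2
eef_pos: [0.5467, 0.1536, 0.121]
tool_rot: [0.572, 0.82, -0.0, 0.0]
ft_force: [0.7, -2.4, -1.1]
grip_width: 0.0534
grasp_force: 1.1
```

```bash
python3 drop.py
```

```text
[('key', 1, 1, 0.77), ('claw', 0, -1, 0.69)] toolY 20.2 F [ 0.3 -2.4 -0.3] T [-0.37 -0.1   0.04] j6 1.49 t 10.2
```

Call:
carry_out:
  plan:
    - {"dx": 0,"dy": 0,"dz": 0,"twist": 1.5,"fingers": -0.25}
    - {"dx": 0,"dy": 0,"dz": 0,"twist": 3,"fingers": -0.25}
    - {"dx": 0,"dy": 0,"dz": 0,"twist": 4.5,"fingers": -0.25}
    - {"dx": 0,"dy": 0,"dz": 0,"twist": 6,"fingers": -0.25}
    - {"dx": 0,"dy": 0,"dz": 0,"twist": 6,"fingers": -0.25}

```text
clock: 10.72
eef_pos: [0.5467, 0.1535, 0.121]
tool_rot: [0.614, 0.79, -0.0, 0.0]
ft_force: [0.6, -2.8, 0.1]
grip_width: 0.0531
grasp_force: 1.3
```

```bash
python3 drop.py
```

```text
[('key', 2, 1, 0.72), ('claw', 0, 0, 0.62)] toolY 14.4 F [-0.5 -3.1  0.2] T [-0.65 -0.04  0.12] j6 1.59 t 10.8
```

Call:
carry_out:
  plan:
    - {"dx": 0,"dy": 0,"dz": 0,"twist": 1.5,"fingers": -0.25}
    - {"dx": 0,"dy": 0,"dz": 0,"twist": 3,"fingers": -0.25}
    - {"dx": 0,"dy": 0,"dz": 0,"twist": 4.5,"fingers": -0.25}
    - {"dx": 0,"dy": 0,"dz": 0,"twist": 6,"fingers": -0.25}
    - {"dx": 0,"dy": 0,"dz": 0,"twist": 6,"fingers": -0.25}

```text
clock: 11.23
eef_pos: [0.5466, 0.1544, 0.121]
tool_rot: [0.654, 0.757, 0.0, -0.0]
ft_force: [-0.1, -1.0, -0.8]
grip_width: 0.0536
grasp_force: 0.4
```

```bash
python3 drop.py
```

```text
[('key', 3, 4, 0.69), ('claw', 3, 2, 0.59)] toolY 8.4 F [ 0.3 -0.7 -0.4] T [-0.16 -0.    0.03] j6 1.7 t 11.3
```

Call:
carry_out:
  plan:
    - {"dx": 0,"dy": 0,"dz": 0,"twist": 1.5,"fingers": -0.25}
    - {"dx": 0,"dy": 0,"dz": 0,"twist": 3,"fingers": -0.25}
    - {"dx": 0,"dy": 0,"dz": 0,"twist": 4.5,"fingers": -0.25}
    - {"dx": 0,"dy": 0,"dz": 0,"twist": 6,"fingers": -0.25}
    - {"dx": 0,"dy": 0,"dz": 0,"twist": 6,"fingers": -0.25}

```text
clock: 11.75
eef_pos: [0.5466, 0.1548, 0.121]
tool_rot: [0.692, 0.722, 0.001, -0.0]
ft_force: [-0.3, -0.2, 0.4]
grip_width: 0.0538
grasp_force: 0.0
```

```bash
python3 drop.py
```

```text
[('key', 5, 8, 0.44), ('claw', -1, 8, 0.2)] toolY 2.4 F [-1.1 -0.1  0.5] T [ 0.    0.07 -0.06] j6 1.8 t 11.8
```

```bash
python3 look.py 9.png
```

```text
11.9 j6 1.804 F [ 0.2 -0.  -0.5] T [-0.023  0.048 -0.007]
```

View pics/9.png

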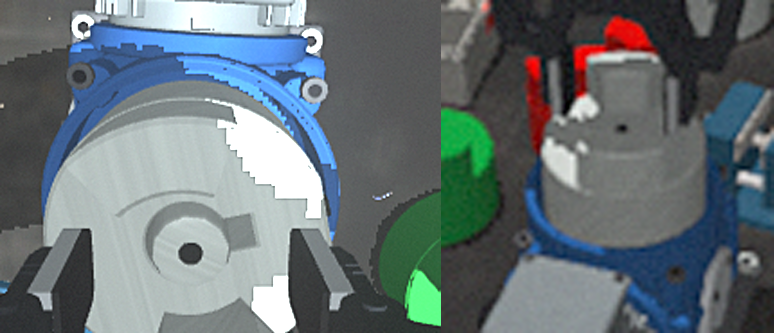

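In the wrist view the shaft's side wall now shows as a dark crescent at (180,215) and the claws have swung about 20° ahead of the fingers. No force is left on the fingers. This means the hub has dropped onto the key, with the fingers free near the middle of the gaps. I'll stop turning and feel downward for the gap floor; a floor below z = 0.149 confirms the drop.

Call:
carry_out:
  plan:
    - {"dx": -0.5,"dy": 0,"dz": 2,"twist": 0,"fingers": -0.25}
    - {"dx": -1,"dy": 0,"dz": 3.5,"twist": 0,"fingers": -0.25}
    - {"dx": -1.5,"dy": 0,"dz": 5,"twist": 0,"fingers": -0.25}
    - {"dx": -1.5,"dy": 0,"dz": 6,"twist": 0,"fingers": -0.25}
    - {"dx": -1.5,"dy": 0,"dz": 7,"twist": 0,"fingers": -0.25}

```text
clock: 12.37
eef_pos: [0.5465, 0.1524, 0.1136]
tool_rot: [0.693, 0.721, -0.0, -0.0]
ft_force: [-0.4, 0.7, -0.2]
grip_width: 0.0533
grasp_force: 0.0
```

Call:
carry_out:
  plan:
    - {"dx": 0,"dy": 0,"dz": 0.8,"twist": 0,"fingers": -0.25}
    - {"dx": 0,"dy": 0,"dz": 1.6,"twist": 0,"fingers": -0.25}
    - {"dx": 0,"dy": 0,"dz": 2.4,"twist": 0,"fingers": -0.25}
    - {"dx": 0,"dy": 0,"dz": 3.2,"twist": 0,"fingers": -0.25}
    - {"dx": 0,"dy": 0,"dz": 4,"twist": 0,"fingers": -0.25}

```text
clock: 12.78
eef_pos: [0.5467, 0.1526, 0.1099]
tool_rot: [0.692, 0.721, 0.0, 0.0]
ft_force: [0.6, 0.6, 0.2]
grip_width: 0.0533
grasp_force: 0.0
```

Call:
carry_out:
  plan:
    - {"dx": 0,"dy": 0,"dz": 0.8,"twist": 0,"fingers": -0.25}
    - {"dx": 0,"dy": 0,"dz": 1.6,"twist": 0,"fingers": -0.25}
    - {"dx": 0,"dy": 0,"dz": 2.4,"twist": 0,"fingers": -0.25}
    - {"dx": 0,"dy": 0,"dz": 3.2,"twist": 0,"fingers": -0.25}
    - {"dx": 0,"dy": 0,"dz": 4,"twist": 0,"fingers": -0.25}

```text
clock: 13.2
eef_pos: [0.5467, 0.1525, 0.1059]
tool_rot: [0.693, 0.721, 0.0, 0.0]
ft_force: [-0.8, -0.1, -0.2]
grip_width: 0.0533
grasp_force: 0.0
```

Fingertips are now at about z = 0.143 with no contact, so the drop is confirmed. Pressing down gently in small steps.

Call:
carry_out:
  plan:
    - {"dx": 0,"dy": 0,"dz": 0.6,"twist": 0,"fingers": -0.25}
    - {"dx": 0,"dy": 0,"dz": 1.2,"twist": 0,"fingers": -0.25}
    - {"dx": 0,"dy": 0,"dz": 1.8,"twist": 0,"fingers": -0.25}
    - {"dx": 0,"dy": 0,"dz": 2.4,"twist": 0,"fingers": -0.25}
    - {"dx": 0,"dy": 0,"dz": 3,"twist": 0,"fingers": -0.25}

```text
clock: 13.62
eef_pos: [0.5474, 0.1526, 0.1043]
tool_rot: [0.693, 0.721, 0.001, 0.001]
ft_force: [-1.3, -0.8, 8.0]
grip_width: 0.0534
grasp_force: 4.5
```

Call:
carry_out:
  plan:
    - {"dx": 0,"dy": 0,"dz": 0.3,"twist": 0,"fingers": -0.25}
    - {"dx": 0,"dy": 0,"dz": 0.6,"twist": 0,"fingers": -0.25}
    - {"dx": 0,"dy": 0,"dz": 0.9,"twist": 0,"fingers": -0.25}
    - {"dx": 0,"dy": 0,"dz": 1.2,"twist": 0,"fingers": -0.25}
    - {"dx": 0,"dy": 0,"dz": 1.5,"twist": 0,"fingers": -0.25}

```text
clock: 14.03
eef_pos: [0.5475, 0.1526, 0.103]
tool_rot: [0.693, 0.721, 0.001, 0.001]
ft_force: [-1.6, 0.2, 7.6]
grip_width: 0.0534
grasp_force: 3.6
```

```bash
python3 -c "
from h import *
o=bot.get_obs();M=R.from_quat(o['tool_rot']).as_matrix()
print(o['eef_pos'],o['ft_force'],'tool torque',M.T@o['ft_torque'])"
```

```text
[0.54749507 0.15258719 0.10303997] [-1.64091156  0.16763132  7.64971135] tool torque [ 0.20956198 -0.21395196  0.01467285]
```

Call:
carry_out:
  plan:
    - {"dx": 0,"dy": 0,"dz": 0.4,"twist": 0,"fingers": -0.25}
    - {"dx": 0,"dy": 0,"dz": 0.8,"twist": 0,"fingers": -0.25}
    - {"dx": 0,"dy": 0,"dz": 1.2,"twist": 0,"fingers": -0.25}
    - {"dx": 0,"dy": 0,"dz": 1.6,"twist": 0,"fingers": -0.25}
    - {"dx": 0,"dy": 0,"dz": 2,"twist": 0,"fingers": -0.25}

```text
clock: 14.45
eef_pos: [0.5474, 0.1526, 0.1007]
tool_rot: [0.693, 0.721, 0.001, 0.001]
ft_force: [0.2, 0.2, 5.1]
grip_width: 0.0537
grasp_force: 2.9
```

```bash
python3 -c "
from h import *
o=bot.get_obs();M=R.from_quat(o['tool_rot']).as_matrix()
print(o['eef_pos'],o['ft_force'],'tool torque',M.T@o['ft_torque'])"
```

```text
[0.54744942 0.15255171 0.10065298] [0.18051912 0.2297697  5.0555031 ] tool torque [ 0.09646633 -0.12378291 -0.02598924]
```

Call:
carry_out:
  plan:
    - {"dx": 0,"dy": 0,"dz": 0.4,"twist": 0,"fingers": -0.25}
    - {"dx": 0,"dy": 0,"dz": 0.8,"twist": 0,"fingers": -0.25}
    - {"dx": 0,"dy": 0,"dz": 1.2,"twist": 0,"fingers": -0.25}
    - {"dx": 0,"dy": 0,"dz": 1.6,"twist": 0,"fingers": -0.25}
    - {"dx": 0,"dy": 0,"dz": 2,"twist": 0,"fingers": -0.25}

```text
clock: 14.87
eef_pos: [0.5475, 0.1526, 0.0988]
tool_rot: [0.693, 0.721, 0.001, 0.001]
ft_force: [-0.4, -0.5, 5.6]
grip_width: 0.0532
grasp_force: 3.1
```

Call:
carry_out:
  plan:
    - {"dx": 0,"dy": 0,"dz": 0.4,"twist": 0,"fingers": -0.25}
    - {"dx": 0,"dy": 0,"dz": 0.8,"twist": 0,"fingers": -0.25}
    - {"dx": 0,"dy": 0,"dz": 1.2,"twist": 0,"fingers": -0.25}
    - {"dx": 0,"dy": 0,"dz": 1.6,"twist": 0,"fingers": -0.25}
    - {"dx": 0,"dy": 0,"dz": 2,"twist": 0,"fingers": -0.25}

```text
clock: 15.28
eef_pos: [0.5475, 0.1525, 0.0967]
tool_rot: [0.693, 0.721, 0.001, 0.001]
ft_force: [-0.5, -1.1, 6.2]
grip_width: 0.0536
grasp_force: 2.9
```

```bash
python3 -c "
from h import *
o=bot.get_obs();M=R.from_quat(o['tool_rot']).as_matrix()
print(o['eef_pos'],o['ft_force'],'tool torque',M.T@o['ft_torque'])"
```

```text
[0.54746159 0.15252598 0.0967068 ] [-0.53900739 -1.07736786  6.16127345] tool torque [ 0.17634947 -0.20748917 -0.06823787]
```

Call:
carry_out:
  plan:
    - {"dx": 0,"dy": 0,"dz": 0.5,"twist": 0,"fingers": -0.25}
    - {"dx": 0,"dy": 0,"dz": 1.0,"twist": 0,"fingers": -0.25}
    - {"dx": 0,"dy": 0,"dz": 1.5,"twist": 0,"fingers": -0.25}
    - {"dx": 0,"dy": 0,"dz": 2,"twist": 0,"fingers": -0.25}
    - {"dx": 0,"dy": 0,"dz": 2.5,"twist": 0,"fingers": -0.25}

```text
clock: 15.7
eef_pos: [0.5474, 0.1525, 0.0942]
tool_rot: [0.693, 0.721, 0.001, 0.001]
ft_force: [-1.0, -1.0, 7.0]
grip_width: 0.0531
grasp_force: 3.0
```

```bash
python3 look.py 10.png
```

```text
15.75 j6 1.802 F [ 1.  -1.   3.6] T [-0.163 -0.071  0.008]
```

View pics/10.png

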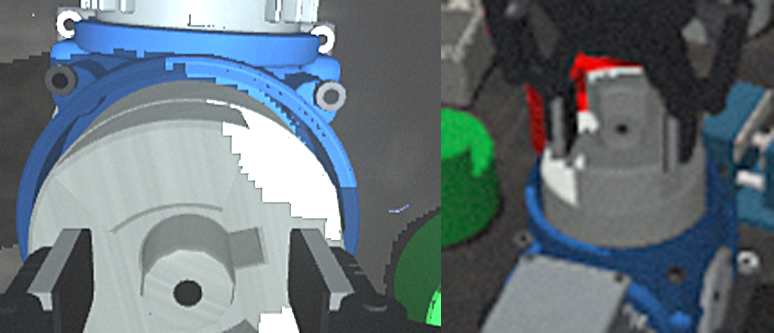

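The shaft end at (187,292) now stands well proud of the hub floor, keyway at (247,245), and the fingers sit in the gaps on both sides. The hub is sliding down level, so I keep pressing.

Call:
carry_out:
  plan:
    - {"dx": 0,"dy": 0,"dz": 0.5,"twist": 0,"fingers": -0.25}
    - {"dx": 0,"dy": 0,"dz": 1.0,"twist": 0,"fingers": -0.25}
    - {"dx": 0,"dy": 0,"dz": 1.5,"twist": 0,"fingers": -0.25}
    - {"dx": 0,"dy": 0,"dz": 2,"twist": 0,"fingers": -0.25}
    - {"dx": 0,"dy": 0,"dz": 2.5,"twist": 0,"fingers": -0.25}

```text
clock: 16.22
eef_pos: [0.5474, 0.1525, 0.0914]
tool_rot: [0.693, 0.721, 0.001, 0.001]
ft_force: [0.4, -0.5, 5.5]
grip_width: 0.0535
grasp_force: 2.9
```

Call:
carry_out:
  plan:
    - {"dx": 0,"dy": 0,"dz": 0.4,"twist": 0,"fingers": -0.25}
    - {"dx": 0,"dy": 0,"dz": 0.8,"twist": 0,"fingers": -0.25}
    - {"dx": 0,"dy": 0,"dz": 1.2,"twist": 0,"fingers": -0.25}
    - {"dx": 0,"dy": 0,"dz": 1.6,"twist": 0,"fingers": -0.25}
    - {"dx": 0,"dy": 0,"dz": 2,"twist": 0,"fingers": -0.25}

```text
clock: 16.63
eef_pos: [0.5474, 0.1525, 0.0893]
tool_rot: [0.693, 0.721, 0.001, 0.001]
ft_force: [-0.3, -1.2, 5.4]
grip_width: 0.0533
grasp_force: 2.9
```

Call:
carry_out:
  plan:
    - {"dx": 0,"dy": 0,"dz": 0.4,"twist": 0,"fingers": -0.25}
    - {"dx": 0,"dy": 0,"dz": 0.8,"twist": 0,"fingers": -0.25}
    - {"dx": 0,"dy": 0,"dz": 1.2,"twist": 0,"fingers": -0.25}
    - {"dx": 0,"dy": 0,"dz": 1.6,"twist": 0,"fingers": -0.25}
    - {"dx": 0,"dy": 0,"dz": 2,"twist": 0,"fingers": -0.25}

```text
clock: 17.05
eef_pos: [0.5474, 0.1525, 0.0874]
tool_rot: [0.693, 0.721, 0.001, 0.001]
ft_force: [0.5, -0.8, 5.3]
grip_width: 0.0535
grasp_force: 2.8
```

Call:
carry_out:
  plan:
    - {"dx": 0,"dy": 0,"dz": 0.4,"twist": 0,"fingers": -0.25}
    - {"dx": 0,"dy": 0,"dz": 0.8,"twist": 0,"fingers": -0.25}
    - {"dx": 0,"dy": 0,"dz": 1.2,"twist": 0,"fingers": -0.25}
    - {"dx": 0,"dy": 0,"dz": 1.6,"twist": 0,"fingers": -0.25}
    - {"dx": 0,"dy": 0,"dz": 2,"twist": 0,"fingers": -0.25}

```text
clock: 17.47
eef_pos: [0.5475, 0.152, 0.087]
tool_rot: [0.693, 0.721, 0.001, 0.001]
ft_force: [-3.8, -2.2, 16.5]
grip_width: 0.0533
grasp_force: 8.3
```

Call:
carry_out:
  plan:
    - {"dx": 0,"dy": 0,"dz": 0.3,"twist": 0,"fingers": -0.25}
    - {"dx": 0,"dy": 0,"dz": 0.6,"twist": 0,"fingers": -0.25}
    - {"dx": 0,"dy": 0,"dz": 0.9,"twist": 0,"fingers": -0.25}
    - {"dx": 0,"dy": 0,"dz": 1.2,"twist": 0,"fingers": -0.25}
    - {"dx": 0,"dy": 0,"dz": 1.2,"twist": 0,"fingers": -0.25}

```text
clock: 17.88
eef_pos: [0.5476, 0.1519, 0.0869]
tool_rot: [0.693, 0.721, 0.001, 0.002]
ft_force: [-4.7, -3.3, 19.1]
grip_width: 0.0533
grasp_force: 9.9
```

Call:
carry_out:
  plan:
    - {"dx": 0,"dy": 0,"dz": 0.4,"twist": 0,"fingers": -0.25}
    - {"dx": 0,"dy": 0,"dz": 0.8,"twist": 0,"fingers": -0.25}
    - {"dx": 0,"dy": 0,"dz": 1.2,"twist": 0,"fingers": -0.25}
    - {"dx": 0,"dy": 0,"dz": 1.6,"twist": 0,"fingers": -0.25}
    - {"dx": 0,"dy": 0,"dz": 1.6,"twist": 0,"fingers": -0.25}

```text
clock: 18.3
eef_pos: [0.5476, 0.1519, 0.0868]
tool_rot: [0.693, 0.721, 0.002, 0.002]
ft_force: [-7.8, -4.5, 27.2]
grip_width: 0.0534
grasp_force: 13.8
```

```bash
python3 -c "
from h import *
o=bot.get_obs();M=R.from_quat(o['tool_rot']).as_matrix()
print(o['eef_pos'],o['ft_force'],o['ft_torque'],'z axis',M[:,2])
b=cam('side');np.save('s1.npy',b['image']);np.save('w1.npy',cam('wrist')['image'])"
```

```text
[0.54763297 0.15189511 0.08681109] [-7.84347468 -4.51830902 27.22639271] [-1.03696492  1.99594388  0.09191436] z axis [ 4.75450525e-03 -2.43015175e-04 -9.99988668e-01]
```

Hard stop: 27 N with no further travel at TCP 0.0868, after about 18 mm of travel since contact. That matches a seated hub. I'll lift straight off and verify its height in the images.

Call:
carry_out:
  plan:
    - {"dx": 0,"dy": 0,"dz": -3,"twist": 0,"fingers": -0.25}
    - {"dx": 0,"dy": 0,"dz": -8,"twist": 0,"fingers": -0.25}
    - {"dx": 0,"dy": 0,"dz": -16,"twist": 0,"fingers": -0.25}
    - {"dx": 0,"dy": 0,"dz": -28,"twist": 0,"fingers": -0.25}
    - {"dx": 0,"dy": 0,"dz": -42,"twist": 0,"fingers": -0.25}

```text
clock: 18.82
eef_pos: [0.5455, 0.1524, 0.1228]
tool_rot: [0.692, 0.721, -0.001, -0.001]
ft_force: [-0.4, 0.2, 0.5]
grip_width: 0.0534
grasp_force: 0.0
```

Call:
carry_out:
  plan:
    - {"dx": 0,"dy": 0,"dz": -20,"twist": 0,"fingers": -0.25}
    - {"dx": 0,"dy": 0,"dz": -40,"twist": 0,"fingers": -0.25}
    - {"dx": -25,"dy": -25,"dz": -70,"twist": 0,"fingers": -0.25}
    - {"dx": -50,"dy": -50,"dz": -80,"twist": 0,"fingers": -0.25}
    - {"dx": -75,"dy": -75,"dz": -80,"twist": 0,"fingers": -0.25}

```text
clock: 19.23
eef_pos: [0.4758, 0.0744, 0.2064]
tool_rot: [0.692, 0.722, 0.002, 0.001]
ft_force: [0.7, -0.8, -0.6]
grip_width: 0.0533
grasp_force: 0.0
```

Call:
carry_out:
  plan:
    - {"dx": -25,"dy": -25,"dz": 0,"twist": 0,"fingers": -0.25}
    - {"dx": -50,"dy": -50,"dz": 0,"twist": 0,"fingers": -0.25}
    - {"dx": -75,"dy": -75,"dz": 0,"twist": 0,"fingers": -0.25}
    - {"dx": -75,"dy": -75,"dz": 0,"twist": 0,"fingers": -0.25}
    - {"dx": -75,"dy": -75,"dz": 0,"twist": 0,"fingers": -0.25}

```text
clock: 19.65
eef_pos: [0.4018, -0.0044, 0.2038]
tool_rot: [0.693, 0.72, 0.0, -0.0]
ft_force: [-0.3, -0.1, 0.7]
grip_width: 0.0533
grasp_force: 0.0
```

```bash
python3 - <<'E'
from h import *
b=cam("side");t=cam("top")
np.save("end_s.npy",b["image"])
A=np.array([.546,.153])
for ang in(95,105,115):
    d=np.array([np.cos(np.radians(ang)),np.sin(np.radians(ang))])
    print(ang,end=": ")
    for z in range(104,190,2):
        p=proj(b,[*(A+.043*d),z/1000]); px=cv2.getRectSubPix(b["image"],(1,1),(float(p[0]),float(p[1])))[0,0]
        print(z,"%d/%d"%(px[0],px[2]),end=" ")
    print()
p=[proj(b,[*(A+.043*d),z]).round(1) for z in(.122,.148,.158)]; print(p, "shaft",proj(b,[*A,.146]).round(1))
# silhouette of hub side walls: vertical extent of grey at left and right extremes
g=b["image"].astype(int); hsv=cv2.cvtColor(b["image"],cv2.COLOR_RGB2HSV)
m=((hsv[...,1]<45)&(hsv[...,2]>60)).astype(np.uint8)[185:262,215:285]
for r in m[::2]: print("".join(".#"[k] for k in r))
E
```

```text
95: 104 113/112 106 114/111 108 112/114 110 110/112 112 112/113 114 112/111 116 117/116 118 126/124 120 125/126 122 119/119 124 119/119 126 119/119 128 116/116 130 115/117 132 115/117 134 114/116 136 114/114 138 117/115 140 115/113 142 109/111 144 143/143 146 184/184 148 210/209 150 212/216 152 209/210 154 209/211 156 210/211 158 211/213 160 210/212 162 178/178 164 124/123 166 107/108 168 104/104 170 109/108 172 125/125 174 163/163 176 194/195 178 206/207 180 193/194 182 158/159 184 122/123 186 106/106 188 105/106 
105: 104 114/117 106 118/112 108 111/112 110 109/112 112 111/111 114 111/110 116 111/111 118 124/124 120 126/127 122 123/124 124 119/120 126 117/118 128 115/116 130 117/116 132 119/118 134 119/119 136 117/118 138 119/117 140 117/116 142 113/113 144 129/130 146 180/181 148 213/213 150 209/209 152 207/209 154 206/209 156 206/209 158 210/210 160 211/212 162 178/178 164 133/133 166 108/110 168 119/119 170 151/150 172 208/209 174 227/227 176 209/209 178 156/158 180 106/108 182 110/110 184 187/187 186 208/209 188 162/162 
115: 104 111/116 106 117/111 108 115/114 110 114/113 112 
[... 2623 characters left out ...]
....###########################################..............
....##.......###########################################..............
...##........###########################################..............
..#....#......########################################................
.###...#........###################################...............##..
#....####...........############################..................####
..#.#####................#################........................##.#
............................................................###.......
#.##...#######.............................................####..#####
.....################.#...................................#####..#####
```

```bash
python3 -c "
from workcell import job_done
print(job_done())"
```

```text
the job is handed in; nothing more can be done
None
```

I turned the silver coupling half until it dropped over its key, pressed it down to a hard stop at 27 N, and handed the job in at about 20 s. The side view puts the claw tops at about 0.145 m against 0.148 m when seated (calibration good to about 2 mm) and level. The mate half was not touched, and the hand-in returned no verdict.

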